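Mix the yellow paint and hold it up over the sketchbook

TASK

Take the bottle of yellow paint out of the wooden rack, stand it upright on the round sprung pad of the paint mixer, press it down until the pad is fully depressed, and keep it pressed there for about a second. Then lift it clear of the mixer and hold it up over the middle of the open sketchbook, upright and still, its foot about 12 cm above the pages, so that the painter can compare the colour; the program finishes while still holding the bottle in the air. Leave the other bottles in the rack and everything else on the table where it is.

Things in the scene. Friction and masses are not known exactly. Their poses are not given: they have to be found in the camera images.
- yellow_bottle: the yellow paint bottle, round, upright, loose, 0.09 to 0.18 kg. Origin at the centre of its foot, z up along its axis. 99 mm tall: body 38 mm in diameter from the foot to 72 mm up, a shoulder to 80 mm, then a yellow cap 30 mm in diameter up to 99 mm. It stands in one of the three holes of the rack (any one), its foot 10 mm above the table
- red_bottle: a red paint bottle of the same shape, in another hole of the rack; to be left there
- blue_bottle: a blue paint bottle of the same shape, in another hole of the rack; to be left there
- rack: fixed pale wooden rack, a block 70 mm (its x) by 216 mm (its y) by 25 mm high. Origin under its centre, on the table. Three holes 43 mm wide and 15 mm deep in a row along its y axis, at y = -70, 0 and 70 mm. The bottles' sides are free along the rack's x axis, so fingers closing along x fit
- mixer: fixed paint mixer, a round grey housing 120 mm in diameter and 62 mm high, with a round black rubber pad above it. Origin under its centre, on the table; a control knob and a red switch (look only) on its -x side
- pad_top (a point): centre of the upper face of the mixer's pad, a flat black rubber disc 60 mm in diameter over the middle of the housing; 80 mm above the table at rest. It moves down with the pad
- mixer_pad (a joint): how far the sprung pad is pressed down: 0 at rest, 0.008 m fully down; pushing it starts at about 1.5 N and takes 8 N at full depth, where it meets a rigid stop. The mixer is not otherwise switched on
- sketchbook: fixed open sketchbook lying flat, 150 mm (its x) by 186 mm (its y), 8 mm thick, white pages. Origin under its centre, on the table
- page_middle (a point): the middle of the open sketchbook, at the top of its pages, 8 mm above the table
- tape_roll: a loose pale roll of tape lying flat, 84 mm in diameter, 22 mm high, origin at the centre of its underside
- pebble: a loose grey pebble, 60 mm wide, 30 mm high, origin at the centre of its underside
- paint_tin: a loose steel tin with a white label, 72 mm in diameter, 75 mm high, origin at the centre of its underside
- brush_pot: a loose earthenware pot with brushes in it, 88 mm in diameter, 170 mm high with the brushes, origin at the centre of its underside
- mannequin: a loose wooden artist's figure on a round foot 90 mm in diameter, 198 mm tall, origin at the centre of its underside
Things that resemble listed ones, but are neither listed nor needed, are in the scene too. There is more than one size of the yellow_bottle; the one meant has the size given above.

How it is judged:
By the outcome, as a careful person would: the job done as asked, in the order asked, and still so for the second after the job is handed in, while the arm keeps its last pose, push and grip.
It also fails if it takes over 59 s, if anything falls off the work surface, if the arm or the gripper's body presses on something with over 40 N, if the wrist force passes 120 N, or if a joint passes its speed limit or range.

ROBOT

A 6-joint arm with a two-finger parallel gripper is mounted at the origin on the work surface. World frame = base frame: x ahead of the robot, y to its left, z up, the work surface at z = 0. Lengths are in m, angles in rad, forces in N, time in s.
With the tool pointing down it reaches from about 0.35 to 0.85 m from the base axis. Payload 8.1 kg.
Tool frame: the origin (TCP) lies at the very end of the fingers, on their centre line; the grasp point (between the pads) lies 19 mm behind it; z points along the fingers, y is the direction in which the jaws open and shut (so a half turn about z gives the same grasp; the last joint's range is limited). The gripper opens to 93 mm and grips with 3 to 60 N. Pads are 15 mm wide; open, the fingers measure 128 mm over their backs; the gripper's body (75 mm by 188 mm) begins 65 mm behind the grasp point.
Start: joints at [1.197, 0.13, 1.488, -0, 1.523, -0.085], TCP at [0.171, 0.575, 0.195] pointing down, gripper open.
Joint ranges: [-2.96, 2.96], [-0.89, 2.26], [0.02, 2.5], [-1.34, 4.48], [0, 2.73], [-2.66, 2.66]. Speed limits (rad/s): [2.39, 2.39, 2.79, 3.14, 3.14, 3.14].

INTERFACE

Orientations are given as a rotation vector (axis times angle).
In Python, from plant import * gives the robot as it stands.
- The arm moves only by the tool apply_moves, never from a script. Its argument "commands" is one flat list of numbers, 7 for each row, row after row: the shift along the world's x, y, z in cm, then the turn, a rotation vector about the world's x, y, z in rad, then the finger opening in cm, from 0 to 9.3. A call has 1 to 8 rows; each row shifts and turns the pose as measured when the row begins; what a row does not reach is not made up. A row lasts 1/8 s, in which the tool goes at most 62.5 mm and 10.7 degrees, less where a joint would pass 70% of its speed; a pose out of reach is approached as far as the arm can. A call with a gripper value outside its range is refused whole. The fingers move at their own pace and stop on an object; "squeeze" is the grip in N (left out, the last holds). Time passes only in rows, so rows that do not move let the fingers close. It gives the time, the measured TCP pose, the force and the opening at its end, in the units of the state.
- read_state(): the state, without advancing time (a new reading comes with each control period).
- read_camera(name): name is "scene" or "side" or "wrist"; returns (picture, depth): 400x640x3 uint8, blue, green, red; 400x640 float32, m along the optical axis (not along the pixel's ray), 0 where there is no reading.
- camera_model(name): a dict with "intrinsics" (3x3 intrinsics, pixels), "R" (3x3) and "t" (3): a world point X has camera coordinates R X + t. Camera axes: x right, y down, z forward; pixel columns grow to the right and rows downward; lengths in m; the calibration is good to about 2 mm. A picture is of the moment at which its call begins: read the wrist's pose just before it. camera_model takes no time and is no camera call; for the wrist camera it gives the pose at the moment of the call.
- close_job(): hands the job in, once; it reports no verdict.
Trained networks look in the newest picture that a camera, given by its name, has taken for a name from the list of things; names that differ only in an ending like _2 or _b are one class to them, and where a whole thing is asked for, a point or a joint stands for the part that bears it (a point fixed in the world has none). Each returns a list of dicts, best first, with "conf" (0 to 1); they miss things now and then, are a little off and sometimes report something else, mostly with a low value. They report only what shows in the picture. A call takes as long as a camera call. They do not tell look-alikes from the thing itself.
- find_in(query, camera): "point" ([x, y, z] in m, in the coordinates of the camera as it stood for that picture, good to about 4 mm: the middle of the surface that is visible of it).
- cut_out(query, camera): "mask" (400x640 bool, what is visible of it).
- spot_point(query, camera): "point" ([x, y, z] in m, in the coordinates of the camera as it stood for that picture, good to about 4 mm: a listed point, or the origin of a listed thing).
The state is a dict: "t": time; "q": joint angles; "dq": joint speeds; "joint_torque": joint torques, N m; "tool_pos": TCP position; "orientation": TCP orientation; "force": force on the tool from outside, world axes, zero at the start; "wrist_torque": the same for the moment, N m; "opening": finger opening in m.
Only numpy, scipy, OpenCV 4.12 (cv2) and the standard library are available. Lean on these libraries where they do the work, as an engineer would, in place of code of your own. Each camera call takes 0.05 s, during which the arm holds its last target. There are 200 camera calls.

## Working session

There is one attempt and no reset: what is moved stays moved. The work goes in short steps, Python scripts to look and compute and a tool call to move; the robot and the scene stay as the last step left them, time stands still between calls to the robot, and variables do not carry over. Pictures are saved under pics/ and viewed, about 8 in all and at most 12, crops included, and the job is handed in when it is done.

Besides the shell and the picture viewer there is one more tool, called after ">>>" as a command line: name --argument value ..., lists and objects as JSON in quotes. apply_moves: Moves the arm, as the interface text tells. Its arguments: {"type":"object","properties":{"commands":{"type":"array"},"squeeze":{"type":"number"}},"required":["commands"]}

```bash
mkdir -p pics && cat > h.py <<'E'
from plant import *
import numpy as np, cv2
def w(p,m): return m["R"].T@(np.array(p)-m["t"])
def look(n,queries=(),spots=()):
    m=camera_model(n); im,d=read_camera(n)
    for q in queries:
        for r in find_in(q,n)[:4]:
            p=np.array(r["point"]); px=m["intrinsics"]@p; px=px[:2]/px[2]
            print(n,"find",q,round(r["conf"],2),w(p,m).round(3),px.round())
    for q in spots:
        for r in spot_point(q,n)[:4]:
            p=np.array(r["point"]); px=m["intrinsics"]@p; px=px[:2]/px[2]
            print(n,"spot",q,round(r["conf"],2),w(p,m).round(3),px.round())
    return im,d,m
E
python3 - <<'E'
from h import *
s=read_state(); print(s["t"],s["tool_pos"],s["orientation"],s["opening"],s["force"])
for n in("scene","side"):
    im,d,m=look(n,(),("yellow_bottle","rack","pad_top","page_middle"))
    cv2.imwrite(f"pics/{n}0.png",im)
E
```

```text
0.0 [0.17063725 0.57455114 0.19355837] [-4.51925071e-01 -3.10851289e+00  2.94382122e-03] 0.09301649445711471 [-0.15803816 -0.53294391  0.60145089]
scene spot yellow_bottle 0.78 [ 0.441 -0.339  0.001] [190. 211.]
scene spot yellow_bottle 0.72 [ 0.562 -0.332  0.014] [186. 234.]
scene spot yellow_bottle 0.64 [ 0.411 -0.261 -0.003] [219. 204.]
scene spot yellow_bottle 0.24 [ 0.74  -0.318  0.004] [184. 285.]
scene spot rack 0.64 [0.468 0.004 0.01 ] [315. 205.]
scene spot rack 0.59 [ 0.565 -0.261  0.003] [215. 236.]
scene spot pad_top 0.64 [0.56  0.237 0.081] [408. 196.]
side spot yellow_bottle 0.95 [ 0.446 -0.346 -0.003] [375. 326.]
side spot yellow_bottle 0.91 [ 0.413 -0.261  0.   ] [340. 313.]
side spot yellow_bottle 0.87 [ 0.564 -0.333  0.009] [401. 290.]
side spot rack 0.7 [ 0.561 -0.261  0.002] [378. 276.]
side spot pad_top 0.66 [0.563 0.237 0.082] [251. 164.]
side spot page_middle 0.58 [0.473 0.004 0.008] [284. 239.]
```

View pics/scene0.png

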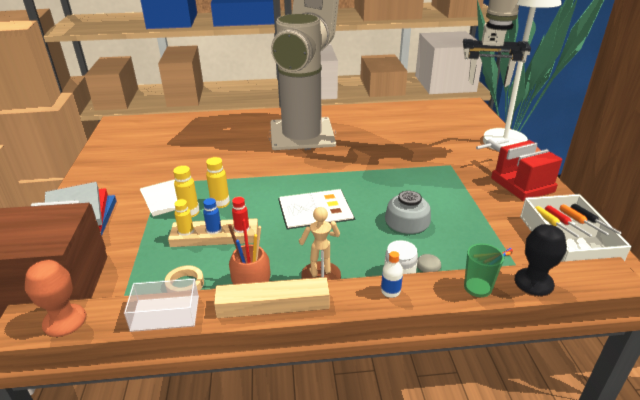

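View pics/side0.png

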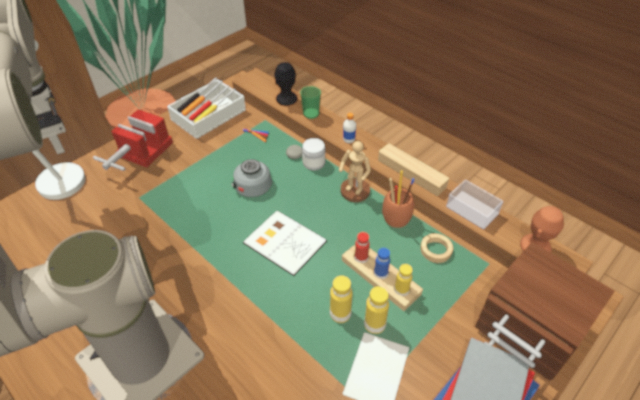

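The rack's small yellow bottle is at scene (183,218), side (404,278). Two larger yellow look-alikes stand behind the rack at scene (185,190) and (217,182), side (377,308) and (341,298). They are outside the rack, so I choose the rack bottle. Next I measure it and the clearance around it.

```bash
python3 - <<'E'
from h import *
for n in("scene","side"):
    im,d,m=look(n,(),("mixer","sketchbook"))
    K=m["intrinsics"]; v,u=np.mgrid[:400,:640]
    P=(np.stack([(u-K[0,2])/K[0,0]*d,(v-K[1,2])/K[1,1]*d,d],-1)-m["t"])@m["R"]
    for q in("yellow_bottle","rack","red_bottle","blue_bottle","sketchbook","mixer_pad"):
        for r in cut_out(q,n)[:4]:
            k=r["mask"]&(d>0); p=P[k]
            if len(p)<20: continue
            print(n,q,round(r["conf"],2),np.argwhere(k).mean(0).round()[::-1],"lo",np.percentile(p,3,0).round(3),"hi",np.percentile(p,97,0).round(3),"top", np.mean(p[p[:,2]>np.percentile(p[:,2],97)-.004],0).round(3))
            if q in("rack","sketchbook"):
                t=p[abs(p[:,2]-(.025 if q=="rack" else .008))<.006]
                if len(t)>20:
                    b=cv2.minAreaRect((t[:,:2]*1000).astype(np.float32)); print("   rect",b)
    if n=="side": cv2.imwrite("pics/crop.png",cv2.resize(im[220:350,300:460],None,fx=4,fy=4,interpolation=cv2.INTER_CUBIC))
print(read_state()["t"])
E
```

```text
scene spot mixer 0.93 [0.558 0.239 0.   ] [406. 221.]
scene spot sketchbook 0.8 [0.471 0.005 0.001] [315. 209.]
scene yellow_bottle 0.95 [186. 189.] lo [ 0.436 -0.359  0.008] hi [ 0.474 -0.314  0.137] top [ 0.45  -0.338  0.136]
scene yellow_bottle 0.68 [183. 218.] lo [ 0.552 -0.347  0.024] hi [ 0.581 -0.314  0.11 ] top [ 0.563 -0.331  0.109]
scene yellow_bottle 0.63 [217. 182.] lo [ 0.399 -0.281  0.004] hi [ 0.439 -0.233  0.137] top [ 0.413 -0.258  0.136]
scene rack 0.74 [210. 235.] lo [ 0.533 -0.367  0.002] hi [ 0.602 -0.16   0.027] top [ 0.573 -0.267  0.026]
   rect ((562.878173828125, -262.732666015625), (217.55072021484375, 78.31525421142578), 88.10287475585938)
scene red_bottle 0.98 [240. 215.] lo [ 0.555 -0.209  0.024] hi [ 0.588 -0.174  0.111] top [ 0.598 -0.188  0.117]
scene blue_bottle 0.78 [211. 217.] lo [ 0.56  -0.28   0.026] hi [ 0.584 -0.245  0.11 ] top [ 0.567 -0.262  0.108]
scene blue_bottle 0.6 [321. 248.] lo [ 0.707 -0.047  0.011] hi [0.772 0.028 0.193] top [ 0.758 -0.01   0.194]
scene blue_bottle 0.58 [409. 198.] lo [0.535 0.213 0.071] hi [0.588 0.265 0.082] top [0.
[... 1515 characters left out ...]
i [ 0.582 -0.18   0.111] top [ 0.566 -0.197  0.11 ]
side red_bottle 0.69 [285. 242.] lo [ 0.397 -0.09  -0.   ] hi [0.542 0.09  0.013] top [ 0.468 -0.004  0.011]
side blue_bottle 0.91 [382. 264.] lo [ 0.545 -0.285  0.022] hi [ 0.575 -0.246  0.111] top [ 0.562 -0.267  0.11 ]
side blue_bottle 0.61 [313. 154.] lo [0.723 0.132 0.007] hi [0.783 0.194 0.078] top [0.755 0.167 0.076]
side sketchbook 0.8 [285. 243.] lo [ 0.398 -0.089  0.002] hi [0.539 0.083 0.013] top [ 0.468 -0.005  0.011]
   rect ((470.628173828125, 0.0128326416015625), (154.75672912597656, 186.0684814453125), 6.844874382019043)
side mixer_pad 0.59 [250. 166.] lo [0.532 0.212 0.076] hi [0.582 0.261 0.085] top [0.557 0.237 0.082]
1.4
```

View pics/crop.png

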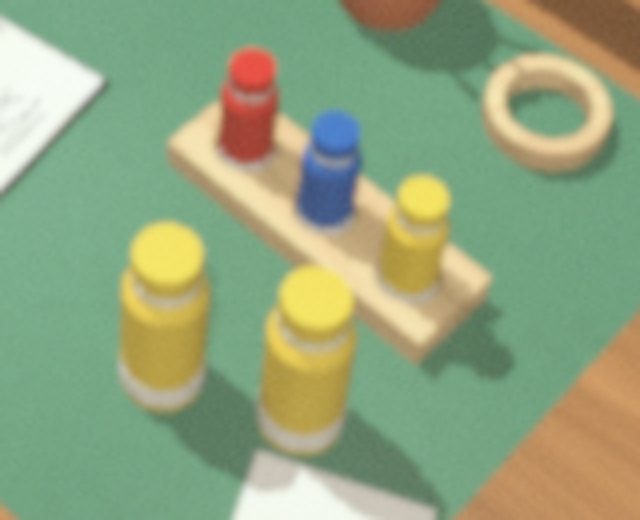

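The crop confirms it: the rack's yellow bottle is at crop (415,235) with its top at z≈0.110, so it is 99 mm tall. The two larger ones at crop (165,315) and (312,355) top out at about 0.138. The mixer pad is at (0.560,0.238) and the page middle at (0.471,0.002). I'll grasp with the jaws at about 30° to keep the gripper's body off the nearer large bottle.

>>> apply_moves --commands '[2,-4.5,1,0,0,-0.09,9.3,2,-4.5,1,0,0,-0.09,9.3,2,-4.5,1,0,0,-0.09,9.3,2,-4.5,1,0,0,-0.09,9.3,2,-4.5,1,0,0,-0.09,9.3,2,-4.5,0,0,0,-0.09,9.3,2,-4.5,0,0,0,-0.09,9.3,2,-4.5,0,0,0,-0.09,9.3]'

```text
t: 2.4
tool_pos: [0.3328, 0.2062, 0.2455]
orientation: [1.54, 2.736, 0.003]
force: [1.4, 1.3, -0.2]
opening: 0.093
```

>>> apply_moves --commands '[2,-4.5,0,0,0,-0.09,9.3,2,-4.5,0,0,0,-0.09,9.3,2,-4.5,0,0,0,-0.09,9.3,2,-4.5,0,0,0,-0.09,9.3,2,-4.5,0,0,0,-0.09,9.3,2,-4.5,0,0,0,-0.09,9.3,2,-4.5,0,0,0,-0.09,9.3,2,-4.5,0,0,0,-0.09,9.3]'

```text
t: 3.4
tool_pos: [0.497, -0.1671, 0.248]
orientation: [2.425, 1.983, 0.009]
force: [0.6, 0.5, 0.0]
opening: 0.0932
```

>>> apply_moves --commands '[1.6,-4.1,0,0,0,-0.08,9.3,1.6,-4.1,0,0,0,-0.08,9.3,1.6,-4.1,0,0,0,-0.08,9.3,1.6,-4.1,0,0,0,-0.08,9.3,0,0,0,0,0,0,9.3,0,0,0,0,0,0,9.3]'

```text
t: 4.15
tool_pos: [0.5624, -0.3399, 0.246]
orientation: [2.723, 1.55, 0.005]
force: [1.1, 0.3, -0.7]
opening: 0.0929
```

```bash
python3 - <<'E'
from h import *
s=read_state(); print(s["t"],s["tool_pos"],s["orientation"],s["q"])
im,d,m=look("wrist",("yellow_bottle",),("yellow_bottle",))
cv2.imwrite("pics/w1.png",im)
K=m["intrinsics"]; v,u=np.mgrid[:400,:640]
P=(np.stack([(u-K[0,2])/K[0,0]*d,(v-K[1,2])/K[1,1]*d,d],-1)-m["t"])@m["R"]
for r in cut_out("yellow_bottle","wrist"):
    k=r["mask"]&(d>0); p=P[k]; t=p[p[:,2]>np.percentile(p[:,2],95)-.005]
    b=cv2.minEnclosingCircle((t[:,:2]*1000).astype(np.float32))
    print(r["conf"],t[:,2].mean(),b,t.mean(0))
print(read_state()["force"])
E
```

```text
4.15 [ 0.56243285 -0.33987524  0.24597131] [2.72256827 1.55044852 0.0052558 ] [-6.21250756e-01  2.61312934e-01  1.24760074e+00 -5.09801204e-04
  1.62355896e+00 -8.58357402e-02]
wrist find yellow_bottle 0.95 [ 0.565 -0.328  0.11 ] [317. 166.]
wrist find yellow_bottle 0.73 [ 0.464 -0.332  0.104] [238. 215.]
wrist find yellow_bottle 0.59 [ 0.424 -0.262  0.106] [166. 180.]
wrist spot yellow_bottle 0.9 [ 0.558 -0.332  0.014] [315. 156.]
wrist spot yellow_bottle 0.88 [ 0.445 -0.343  0.002] [249. 202.]
wrist spot yellow_bottle 0.72 [ 0.411 -0.261  0.   ] [193. 164.]
0.92 0.1366402121800524 ((409.9598083496094, -261.06390380859375), 20.823007583618164) [ 0.41117875 -0.26102996  0.13664021]
0.78 0.10908946085934859 ((560.4189453125, -334.52105712890625), 14.794893264770508) [ 0.56080254 -0.33410898  0.10908946]
0.67 0.1458243983125078 ((476.3481750488281, -319.695068359375), 49.80564498901367) [ 0.4577114  -0.33206317  0.1458244 ]
[-0.01567803 -0.71085253 -0.24045301]
```

View pics/w1.png

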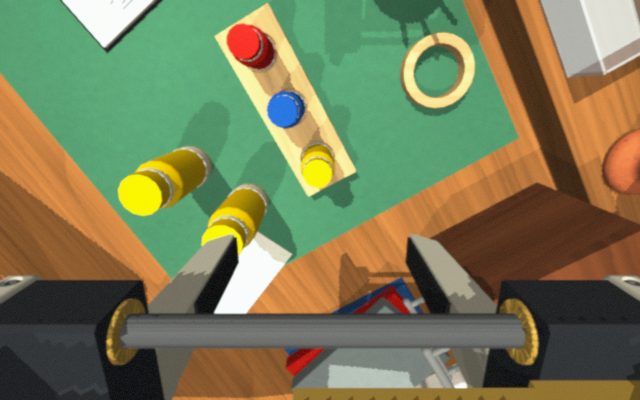

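Wrist view: target cap at (317,166), blue cap (286,109), red (248,45), large ones at (140,194) and (222,235). Cap circle gives (0.5605,-0.334), radius 15 mm. Descend in two steps.

>>> apply_moves --commands '[-0.2,0.6,-2,0,0,0,7.5,0,0,-3,0,0,0,7.5,0,0,-3,0,0,0,7.5,0,0,-2,0,0,0,7.5,0,0,-1,0,0,0,7.5,0,0,0,0,0,0,7.5]'

```text
t: 5.1
tool_pos: [0.562, -0.3298, 0.1389]
orientation: [2.71, 1.555, 0.011]
force: [-0.7, -0.8, 0.3]
opening: 0.0748
```

>>> apply_moves --commands '[-0.2,-0.4,0,0,0,0,7.5,0,0,-2,0,0,0,7.5,0,0,-2,0,0,0,7.5,0,0,-2,0,0,0,7.5,0,0,-1.5,0,0,0,7.5,0,0,-1,0,0,0,7.5,0,0,0,0,0,0,7.5]'

```text
t: 5.98
tool_pos: [0.5598, -0.3343, 0.0487]
orientation: [2.71, 1.555, 0.012]
force: [-0.7, 0.0, 0.0]
opening: 0.0746
```

>>> apply_moves --commands '[0,0,0,0,0,0,3.2,0,0,0,0,0,0,3.2,0,0,0,0,0,0,3.2,0,0,0,0,0,0,3.2,0,0,0,0,0,0,3.2,0,0,0,0,0,0,3.2]' --squeeze 30

```text
t: 6.72
tool_pos: [0.5614, -0.3353, 0.0515]
orientation: [2.707, 1.553, 0.015]
force: [-0.1, -0.5, -0.6]
opening: 0.0365
```

>>> apply_moves --commands '[0,0,1,0,0,0,3.2,0,0,2,0,0,0,3.2,0,0,3,0,0,0,3.2,0,0,4,0,0,0,3.2,0,0,4,0,0,0,3.2,0,0,4,0,0,0,3.2,0,0,2,0,0,0,3.2,0,0,0,0,0,0,3.2]'

```text
t: 7.72
tool_pos: [0.5611, -0.3351, 0.2692]
orientation: [2.7, 1.549, 0.02]
force: [0.7, -0.0, -1.4]
opening: 0.0364
```

>>> apply_moves --commands '[0,3,0,0,0,0,3.2,0,5,0,0,0,0,3.2,0,5,0,0,0,0,3.2,0,5,0,0,0,0,3.2,0,5,0,0,0,0,3.2,0,5,0,0,0,0,3.2,0,5,0,0,0,0,3.2,0,5,0,0,0,0,3.2]'

```text
t: 8.72
tool_pos: [0.5555, 0.0532, 0.2633]
orientation: [2.709, 1.542, 0.012]
force: [0.4, 0.5, -0.7]
opening: 0.0364
```

>>> apply_moves --commands '[0,5,0,0,0,0,3.2,0,5,-1,0,0,0,3.2,0,4,-1,0,0,0,3.2,0,3,-1,0,0,0,3.2,0,1,-1,0,0,0,3.2,0,0,-1,0,0,0,3.2,0,0,0,0,0,0,3.2,0,0,0,0,0,0,3.2]'

```text
t: 9.72
tool_pos: [0.5512, 0.2393, 0.2067]
orientation: [2.708, 1.547, 0.002]
force: [-0.5, -0.9, -1.4]
opening: 0.0366
```

```bash
cat > g.py <<'E'
from h import *
from scipy.spatial.transform import Rotation as Ro
def st():
    s=read_state(); R=Ro.from_rotvec(s["orientation"]).as_matrix()
    z=R[:,2]; print("t",s["t"],"pos",np.round(s["tool_pos"],4),"F",np.round(s["force"],1),"open",round(s["opening"],4),"toolz",z.round(4),"levelling rotvec",np.cross(z,[0,0,-1]).round(4))
def cloud(d,m):
    K=m["intrinsics"]; v,u=np.mgrid[:400,:640]
    return (np.stack([(u-K[0,2])/K[0,0]*d,(v-K[1,2])/K[1,1]*d,d],-1)-m["t"])@m["R"]
def bottle(n,near):
    "vertical profile of the held bottle near the xy point"
    im,d,m=look(n); P=cloud(d,m)
    for r in cut_out("yellow_bottle",n):
        p=P[r["mask"]&(d>0)]
        if len(p)<20: continue
        c=np.median(p,0)
        print(n,round(r["conf"],2),c.round(3),"z",np.percentile(p[:,2],[1,99]).round(3))
        if np.hypot(*(c[:2]-near))<.04:
            for lo in np.arange(p[:,2].min(),p[:,2].max(),.015):
                q=p[(p[:,2]>=lo)&(p[:,2]<lo+.015)]
                if len(q)>8: print("   ",lo.round(3),len(q),np.median(q,0).round(4))
    for r in spot_point("yellow_bottle",n)[:4]: print(n,"origin",round(r["conf"],2),w(r["point"],m).round(4))
    return im
E
python3 - <<'E'
from g import *
st()
for n in("scene","side"): 
    im=bottle(n,read_state()["tool_pos"][:2]); cv2.imwrite(f"pics/{n}2.png",im)
    for r in spot_point("pad_top",n)[:2]: print(r["conf"],w(r["point"],camera_model(n)))
    if n=="side": a=im[90:240,180:340]
    else: b=im[90:240,330:490]
cv2.imwrite("pics/c2.png",cv2.resize(np.hstack([b,a]),None,fx=2.5,fy=2.5))
E
```

```text
t 9.725 pos [0.5512 0.2393 0.2067] F [-0.5 -0.9 -1.4] open 0.0366 toolz [ 0.0124 -0.0197 -0.9997] levelling rotvec [0.0197 0.0124 0.    ]
scene 0.8 [0.566 0.241 0.206] z [0.001 0.265]
    0.163 62 [0.567  0.2362 0.1725]
    0.178 88 [0.5662 0.2361 0.1857]
    0.193 82 [0.5668 0.2369 0.2009]
    0.208 90 [0.5664 0.2375 0.2154]
    0.223 58 [0.567  0.2436 0.2292]
    0.238 32 [0.5657 0.2489 0.2436]
    0.253 39 [0.562  0.2497 0.2625]
scene 0.59 [ 0.465 -0.336  0.075] z [0.    0.138]
scene 0.55 [ 0.43  -0.254  0.082] z [0.    0.138]
scene origin 0.85 [ 0.407  -0.261   0.0008]
scene origin 0.66 [ 0.7517 -0.011  -0.0028]
scene origin 0.62 [0.5484 0.2451 0.1671]
scene origin 0.55 [ 0.443  -0.3375 -0.0022]
0.83 [0.55819773 0.24373962 0.07912308]
side 0.74 [0.544 0.228 0.225] z [0.167 0.267]
    0.166 50 [0.5422 0.2255 0.174 ]
    0.181 56 [0.5403 0.2252 0.1887]
    0.196 57 [0.5413 0.2246 0.2039]
    0.211 56 [0.5404 0.2257 0.2183]
    0.226 66 [0.5414 0.2271 0.2351]
    0.241 58 [0.5444 0.2282 0.2463]
    0.256 85 [0.5492 0.2364 0.2637]
side 0.7 [ 0.432 -0.352  0.099] z [0.006 0.14 ]
side 0.69 [ 0.744 -0.02   0.069] z [0.002 0.197]
side origin 0.87 [ 4.479e-01 -3.435e-01 -4.000e-04]
side origin 0.86 [ 0.4112 -0.262   0.001 ]
side origin 0.82 [0.5544 0.2408 0.1644]
side origin 0.52 [ 7.426e-01  2.457e-01 -4.000e-04]
0.75 [0.56535565 0.23709937 0.08267053]
```

View pics/c2.png

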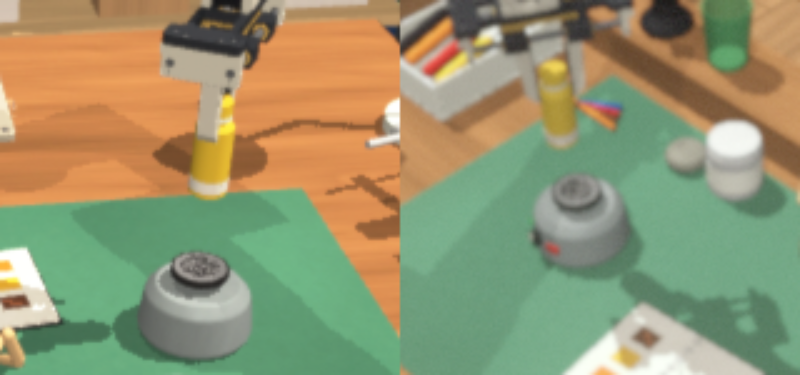

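The crop shows the bottle held upright above the mixer (scene crop (210,150), pad at (200,268); side crop (560,100), pad at (577,190)). The foot is about 41 mm below the TCP. Level, centre and descend to just above the pad.

>>> apply_moves --commands '[0.9,-0.1,0,0.02,0.012,0,3.2,0,0,-2,0,0,0,3.2,0,0,-2,0,0,0,3.2,0,0,-1.5,0,0,0,3.2,0,0,-1,0,0,0,3.2,0,0,-0.5,0,0,0,3.2,0,0,0,0,0,0,3.2,0,0,0,0,0,0,3.2]'

```text
t: 11.12
tool_pos: [0.5594, 0.2389, 0.1299]
orientation: [-2.725, -1.559, 0.003]
force: [-0.3, -0.4, -2.0]
opening: 0.0367
```

```bash
python3 - <<'E'
from g import *
st()
for n in("scene","side"):
    bottle(n,read_state()["tool_pos"][:2])
st()
E
```

```text
t 11.125 pos [0.5594 0.2389 0.1299] F [-0.3 -0.4 -2. ] open 0.0367 toolz [-0.0029  0.0011 -1.    ] levelling rotvec [-0.0011 -0.0029 -0.    ]
scene 0.93 [ 0.429 -0.255  0.08 ] z [0.001 0.138]
scene 0.91 [ 0.466 -0.335  0.077] z [0.003 0.138]
scene 0.55 [0.575 0.241 0.128] z [0.088 0.182]
    0.081 26 [0.5743 0.2432 0.0925]
    0.096 76 [0.5749 0.238  0.1048]
    0.111 67 [0.5748 0.2361 0.1199]
    0.126 75 [0.5746 0.2361 0.1335]
    0.141 59 [0.5762 0.2425 0.1474]
    0.156 33 [0.5753 0.2469 0.1628]
    0.171 16 [0.5728 0.2474 0.1765]
scene 0.44 [ 0.587 -0.289  0.023] z [0.    0.028]
scene origin 0.87 [0.5597 0.243  0.0911]
scene origin 0.72 [ 4.425e-01 -3.376e-01 -2.000e-04]
scene origin 0.63 [ 0.4132 -0.259   0.0024]
side 0.68 [0.552 0.228 0.146] z [0.    0.191]
    -0.003 25 [0.6624 0.3878 0.0018]
    0.087 39 [0.5483 0.2266 0.0971]
    0.102 48 [0.5488 0.2265 0.111 ]
    0.117 47 [0.5503 0.2238 0.1251]
    0.132 53 [0.5483 0.2244 0.1418]
    0.147 56 [0.551  0.2249 0.156 ]
    0.162 63 [0.5508 0.2278 0.168 ]
    0.177 85 [0.558  0.2348 0.1868]
side 0.64 [ 0.397 -0.274  0.098] z [0.007 0.14 ]
side 0.63 [ 0.433 -0.351  0.096] z [0.001 0.14 ]
side origin 0.95 [ 0.4098 -0.2634 -0.0006]
side origin 0.6 [0.5607 0.2432 0.0875]
t 11.425 pos [0.5593 0.2388 0.1297] F [ 0.1 -0.7 -1.5] open 0.0369 toolz [-0.0032  0.001  -1.    ] levelling rotvec [-0.001  -0.0032 -0.    ]
```

>>> apply_moves --commands '[0.1,-0.1,-0.8,0,0,0,3.2,0,0,0,0,0,0,3.2,0,0,-0.3,0,0,0,3.2,0,0,0,0,0,0,3.2]' --squeeze 45

```text
t: 11.92
tool_pos: [0.5611, 0.2381, 0.119]
orientation: [-2.725, -1.559, 0.001]
force: [-0.6, 0.3, 1.7]
opening: 0.0361
```

>>> apply_moves --commands '[0,0,-0.3,0,0,0,3.2,0,0,0,0,0,0,3.2]'

```text
t: 12.18
tool_pos: [0.5613, 0.2385, 0.1167]
orientation: [-2.725, -1.559, -0.001]
force: [-1.9, -0.4, 4.6]
opening: 0.0361
```

>>> apply_moves --commands '[0,0,-0.3,0,0,0,3.2,0,0,0,0,0,0,3.2]'

```text
t: 12.42
tool_pos: [0.5615, 0.2387, 0.1146]
orientation: [-2.724, -1.559, -0.002]
force: [-2.1, 0.0, 6.3]
opening: 0.036
```

>>> apply_moves --commands '[0,0,-0.2,0,0,0,3.2,0,0,0,0,0,0,3.2]'

```text
t: 12.68
tool_pos: [0.5618, 0.2392, 0.1141]
orientation: [-2.724, -1.559, -0.004]
force: [-3.3, -0.6, 6.1]
opening: 0.0363
```

>>> apply_moves --commands '[0,0,-0.5,0,0,0,3.2]'

```text
t: 12.8
tool_pos: [0.563, 0.2402, 0.113]
orientation: [-2.724, -1.56, -0.01]
force: [-11.2, -0.9, 37.7]
opening: 0.0362
```

>>> apply_moves --commands '[-0.1,-0.1,-0.1,0,0,0,3.2]'

```text
t: 12.92
tool_pos: [0.5625, 0.2399, 0.114]
orientation: [-2.723, -1.56, -0.014]
force: [-3.5, -0.3, 6.7]
opening: 0.0362
```

>>> apply_moves --commands '[0,0,-0.1,0,0,0,3.2]'

```text
t: 13.05
tool_pos: [0.5626, 0.24, 0.114]
orientation: [-2.723, -1.56, -0.015]
force: [-3.3, -0.6, 6.4]
opening: 0.0363
```

>>> apply_moves --commands '[0,0,-0.3,0,0,0,3.2]'

```text
t: 13.18
tool_pos: [0.5631, 0.2405, 0.1133]
orientation: [-2.723, -1.56, -0.018]
force: [-7.9, -0.6, 22.9]
opening: 0.0361
```

>>> apply_moves --commands '[0,0,-0.3,0,0,0,3.2]'

```text
t: 13.3
tool_pos: [0.5637, 0.2413, 0.1135]
orientation: [-2.723, -1.561, -0.022]
force: [-10.0, -0.6, 23.4]
opening: 0.0359
```

>>> apply_moves --commands '[-0.1,-0.1,-0.3,0,0,0,3.2,-0.1,-0.1,-0.3,0,0,0,3.2,-0.1,-0.1,-0.3,0,0,0,3.2,-0.1,-0.1,-0.3,0,0,0,3.2]'

```text
t: 13.8
tool_pos: [0.5625, 0.2402, 0.1133]
orientation: [-2.721, -1.562, -0.039]
force: [-6.8, 0.1, 18.1]
opening: 0.0366
```

```bash
python3 - <<'E'
from g import *
st()
im,d,m=look("side",(),("pad_top",)); a=im[90:240,180:340]
im,d,m=look("scene",(),("pad_top","yellow_bottle")); b=im[90:240,330:490]
cv2.imwrite("pics/c3.png",cv2.resize(np.hstack([b,a]),None,fx=2.5,fy=2.5))
st()
E
```

```text
t 13.8 pos [0.5625 0.2402 0.1133] F [-6.8  0.1 18.1] open 0.0366 toolz [ 0.0196  0.0154 -0.9997] levelling rotvec [-0.0154  0.0196  0.    ]
side spot pad_top 0.51 [0.564 0.238 0.075] [251. 166.]
scene spot pad_top 0.66 [0.559 0.243 0.074] [410. 198.]
scene spot pad_top 0.53 [ 0.56   0.24  -0.002] [406. 222.]
scene spot pad_top 0.22 [ 0.757 -0.165 -0.004] [252. 287.]
scene spot yellow_bottle 0.85 [0.559 0.242 0.072] [410. 199.]
scene spot yellow_bottle 0.8 [ 0.442 -0.338 -0.002] [190. 212.]
scene spot yellow_bottle 0.68 [ 0.411 -0.261  0.001] [219. 203.]
t 14.05 pos [0.5626 0.2402 0.1133] F [-7.2 -1.2 17.6] open 0.0362 toolz [ 0.0196  0.0154 -0.9997] levelling rotvec [-0.0154  0.0196  0.    ]
```

View pics/c3.png

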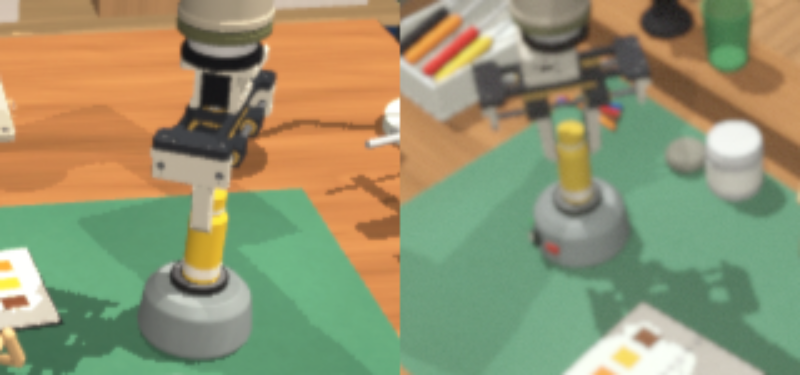

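The crop shows the bottle upright in the middle of the pad (scene crop (205,250)), foot at z≈0.073 with about 18 N on it, so it is at the stop. Hold for another second or so.

>>> apply_moves --commands '[-0.1,-0.1,-0.3,-0.005,0.006,0,3.2,-0.1,-0.1,-0.3,-0.005,0.006,0,3.2,0,0,-0.3,-0.005,0.006,0,3.2,-0.1,-0.1,-0.3,-0.005,0.006,0,3.2]'

```text
t: 14.55
tool_pos: [0.5629, 0.2403, 0.1134]
orientation: [2.722, 1.564, 0.008]
force: [-7.4, -0.9, 17.5]
opening: 0.0364
```

>>> apply_moves --commands '[-0.1,0,-0.3,-0.005,0.006,0,3.2,0,0,-0.3,-0.005,0.006,0,3.2]'

```text
t: 14.8
tool_pos: [0.5639, 0.2415, 0.1137]
orientation: [2.719, 1.563, -0.007]
force: [-8.8, -0.6, 20.1]
opening: 0.036
```

>>> apply_moves --commands '[0,0,0.5,0,0,0,3.2,0,0,2,0,0,0,3.2,0,0,3,0,0,0,3.2,0,0,3,0,0,0,3.2,0,0,2,0,0,0,3.2,0,0,1,0,0,0,3.2,0,0,0,0,0,0,3.2]'

```text
t: 15.68
tool_pos: [0.563, 0.2407, 0.234]
orientation: [2.719, 1.562, -0.009]
force: [0.7, -0.5, -2.2]
opening: 0.036
```

>>> apply_moves --commands '[-1,-3,0,0,0,0,3.2,-2,-5,0,0,0,0,3.2,-2,-5,0,0,0,0,3.2,-2,-5,0,0,0,0,3.2,-1,-3,0,0,0,0,3.2,-0.5,-1,0,0,0,0,3.2,0,0,0,0,0,0,3.2,0,0,0,0,0,0,3.2]'

```text
t: 16.68
tool_pos: [0.4714, 0.0161, 0.2249]
orientation: [2.722, 1.567, -0.025]
force: [-1.0, 0.2, -0.7]
opening: 0.0359
```

```bash
python3 - <<'E'
from g import *
st()
for n in("scene","side"): bottle(n,read_state()["tool_pos"][:2])
E
```

```text
t 16.675 pos [0.4714 0.0161 0.2249] F [-1.   0.2 -0.7] open 0.0359 toolz [-0.0135 -0.0083 -0.9999] levelling rotvec [ 0.0083 -0.0135  0.    ]
scene 0.8 [ 0.466 -0.336  0.076] z [-0.     0.138]
scene 0.75 [ 0.43  -0.255  0.082] z [0.003 0.138]
scene 0.6 [0.486 0.021 0.225] z [0.183 0.283]
    0.183 69 [0.4864 0.0161 0.1915]
    0.198 86 [0.4852 0.0163 0.2054]
    0.213 74 [0.486  0.0166 0.2206]
    0.228 79 [0.4867 0.0165 0.2353]
    0.243 52 [0.4868 0.0265 0.2505]
    0.258 36 [0.4845 0.0246 0.2653]
    0.273 41 [0.4807 0.0256 0.2806]
scene origin 0.86 [ 0.4423 -0.3383 -0.0025]
scene origin 0.75 [0.4695 0.0205 0.1846]
scene origin 0.56 [ 0.4122 -0.2589  0.0008]
side 0.94 [ 0.397 -0.273  0.098] z [0.008 0.14 ]
side 0.83 [0.463 0.005 0.245] z [0.188 0.286]
    0.186 53 [0.4564 0.0046 0.1952]
    0.201 62 [0.4593 0.0022 0.2072]
    0.216 65 [0.4608 0.0011 0.223 ]
    0.231 63 [0.4613 0.0021 0.2383]
    0.246 81 [0.4621 0.0031 0.255 ]
    0.261 66 [0.4639 0.0058 0.2678]
    0.276 86 [0.4715 0.0131 0.2822]
side 0.61 [ 0.432 -0.352  0.098] z [0.006 0.14 ]
side origin 0.92 [ 0.4071 -0.2616 -0.0024]
side origin 0.77 [0.4716 0.0151 0.1817]
side origin 0.56 [ 0.4489 -0.3416  0.0014]
```

>>> apply_moves --commands '[0,-0.7,-1,0.008,-0.013,0,3.2,0,-0.7,-2,0,0,0,3.2,0,0,-1.5,0,0,0,3.2,0,0,-0.7,0,0,0,3.2,0,0,0,0,0,0,3.2,0,0,0,0,0,0,3.2]'

```text
t: 17.73
tool_pos: [0.4714, 0.0013, 0.1703]
orientation: [2.721, 1.569, 0.003]
force: [-0.5, 0.7, -0.5]
opening: 0.0366
```

```bash
python3 - <<'E'
from g import *
st()
for n in("scene","side"):
    im=bottle(n,read_state()["tool_pos"][:2])
    cv2.imwrite(f"pics/{n}4.png",im)
st()
E
```

```text
t 17.725 pos [0.4714 0.0013 0.1703] F [-0.5  0.7 -0.5] open 0.0366 toolz [ 1.8e-03  4.0e-04 -1.0e+00] levelling rotvec [-0.0004  0.0018  0.    ]
scene 0.93 [ 0.429 -0.255  0.082] z [0.004 0.138]
scene 0.57 [0.486 0.008 0.174] z [0.132 0.229]
    0.131 65 [0.4855 0.005  0.14  ]
    0.146 63 [0.4864 0.0028 0.1529]
    0.161 70 [0.4871 0.003  0.1687]
    0.176 58 [0.4871 0.0058 0.1829]
    0.191 36 [0.4855 0.0114 0.1994]
    0.206 28 [0.4824 0.0118 0.214 ]
    0.221 38 [0.4773 0.0106 0.2269]
scene 0.56 [ 0.466 -0.336  0.076] z [0.005 0.138]
scene origin 0.79 [ 0.4442 -0.3377  0.0006]
scene origin 0.74 [ 0.4074 -0.2582  0.0008]
scene origin 0.71 [0.4672 0.0053 0.1255]
side 0.81 [ 0.398 -0.272  0.093] z [0.001 0.14 ]
side 0.68 [ 0.463 -0.01   0.192] z [0.133 0.231]
    0.132 55 [ 0.4598 -0.0124  0.1403]
    0.147 55 [ 0.4583 -0.0118  0.154 ]
    0.162 61 [ 0.4586 -0.0127  0.1696]
    0.177 60 [ 0.4601 -0.0131  0.1849]
    0.192 75 [ 0.4623 -0.012   0.2014]
    0.207 49 [ 0.4634 -0.0085  0.2138]
    0.222 101 [ 0.4708 -0.0017  0.2282]
side 0.62 [ 0.432 -0.351  0.096] z [0.001 0.14 ]
side origin 0.96 [ 0.4492 -0.3454 -0.0024]
side origin 0.83 [ 4.711e-01 -4.000e-04  1.274e-01]
side origin 0.83 [ 0.4085 -0.2607  0.0009]
t 18.025 pos [0.4714 0.0013 0.1703] F [-0.2  0.2 -0.5] open 0.0364 toolz [ 1.9e-03  4.0e-04 -1.0e+00] levelling rotvec [-0.0004  0.0019  0.    ]
```

View pics/scene4.png

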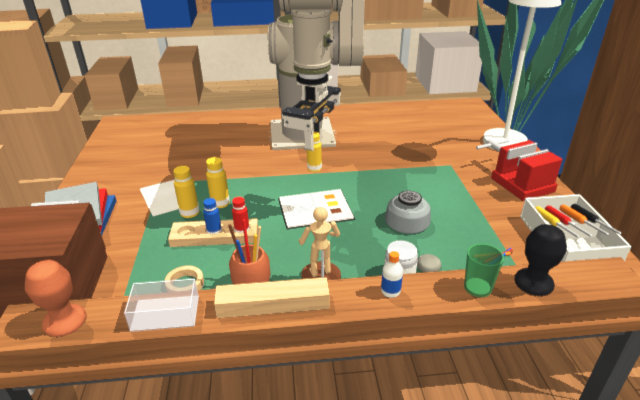

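The scene shows the bottle upright over the sketchbook at (315,150), with red and blue still in the rack and everything else in place. The foot is at z≈0.13, about 12 cm above the pages. A few still rows, then hand in.

>>> apply_moves --commands '[0,0,0,0,0,0,3.2,0,0,0,0,0,0,3.2,0,0,0,0,0,0,3.2,0,0,0,0,0,0,3.2]'

```text
t: 18.52
tool_pos: [0.4715, 0.0013, 0.1706]
orientation: [2.721, 1.569, 0.003]
force: [-0.2, 0.5, -0.5]
opening: 0.0361
```

```bash
python3 - <<'E'
from g import *
st(); print(close_job())
E
```

```text
t 18.525 pos [0.4715 0.0013 0.1706] F [-0.2  0.5 -0.5] open 0.0361 toolz [ 2.4e-03  3.0e-04 -1.0e+00] levelling rotvec [-0.0003  0.0024  0.    ]
the job is handed in; nothing more can be done
None
```

The job is done and handed in at 18.5 s. I took the 99 mm yellow bottle from the rack, pressed it down on the mixer pad and lifted it clear. It is now held over the middle of the sketchbook.

- **Press:** The foot reached z ≈ 0.073 m with about 18–23 N on the pad, so it was at the stop. I held it there for about 1.6 s. There was one spike to 38 N, then a brief relaxation to about 8 N, before the steady hold.
- **Final hold:** The foot is about 12 cm above the pages, within about 3 mm of the middle by tool position. The tool is within 0.2° of vertical, and the gripper is holding firmly and still.
- **Rest of the table:** In the last picture the red and blue bottles were still in the rack, and nothing else had visibly moved.
- **Disagreement:** The two cameras differed by a few millimetres on the foot position: (0.467, 0.005) against (0.471, 0.000). No check failed.

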